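Hold the amber cover over a dish on the blue-light viewer

ROBOT

A 7-joint arm with a two-finger parallel gripper is mounted at the origin on the work surface. World frame = base frame: x ahead of the robot, y to its left, z up, the work surface at z = 0. Lengths are in m, angles in rad, forces in N, time in s.
With the tool pointing down it reaches from about 0.35 to 0.9 m from the base axis. Payload 7.2 kg.
Tool frame: the origin (TCP) lies between the finger pads; the fingertips stand 22 mm ahead of it and the grasp point (between the pads) lies 3 mm ahead of it; z points along the fingers, y is the direction in which the jaws open and shut (so a half turn about z gives the same grasp; the last joint's range is limited). The gripper opens to 88 mm and grips with 3 to 60 N. Pads are 20 mm wide; open, the fingers measure 115 mm over their backs; the gripper's body (75 mm by 178 mm) begins 61 mm behind the grasp point.
Start: joints at [1.102, 0.411, -0.013, 1.596, 0.006, 1.134, -0.082], TCP at [0.244, -0.575, 0.245] pointing down, gripper open.
Joint ranges: [-2.95, 2.95], [-0.29, 1.99], [-1.47, 1.44], [0.14, 2.54], [-1.03, 4.17], [0.13, 1.85], [-2.86, 2.86]. Speed limits (rad/s): [2.39, 2.39, 3.01, 3.01, 3.14, 3.14, 3.14].

INTERFACE

Orientations are given as a unit quaternion [w, x, y, z].
In Python, from cell import ctrl gives the robot as it stands.
- The arm moves only by the tool play_rows, never from a script. Its argument "rows" is a list that holds one entry, the list of rows, each a list of 5 numbers: the shift along the tool's x, y, z normalised to -1 to 1, where 1 is 40 mm, then the turn about the tool's z normalised to -1 to 1, where 1 is 2 pi rad, then the opening, from 0 (shut) to 1 (fully open). In form: [[[dx, dy, dz, spin, hand], ...]]. A call has 1 to 8 rows; each row shifts and turns the commanded pose from where the row before left it, along the tool's axes as they then stand; what a row does not reach is not made up. A row lasts 1/12 s, in which the tool goes at most 41.7 mm and 7.16 degrees, less where a joint would pass 70% of its speed; a pose out of reach is approached as far as the arm can. A call with a number of a shift or a turn outside -1 to 1 is refused whole. A call with a gripper value outside its range is refused whole. The fingers move at their own pace and stop on an object; "grip_force" is the grip in N (left out, the last holds). Time passes only in rows, so rows that do not move let the fingers close. It gives the time, the measured TCP pose, the force and the opening at its end, in the units of the state.
- ctrl.read_state(): the state, without advancing time (a new reading comes with each control period).
- ctrl.snapshot(name): name is "scene" or "top"; returns (picture, depth): 384x512x3 uint8, red, green, blue; 384x512 float32, m along the optical axis (not along the pixel's ray), 0 where there is no reading.
- ctrl.camera_params(name): a dict with "vertical_fov" (degrees; the focal length in pixels is half the picture's height over the tangent of half this angle, whatever the lens; pixels are square), "cx", "cy" (the principal point, pixels), "dist_coeffs" ([k1, k2, p1, p2, k3] as OpenCV has them; the pictures are not rectified), "R" (3x3) and "t" (3): a world point X has camera coordinates R X + t. Camera axes: x right, y down, z forward; pixel columns grow to the right and rows downward; lengths in m; the calibration is good to about 2 mm. A picture is of the moment at which its call begins. camera_params takes no time and is no camera call.
- ctrl.job_done(): hands the job in, once; it reports no verdict.
The state is a dict: "t": time; "joint_pos": joint angles; "qd": joint speeds; "joint_torque": joint torques, N m; "tool_pos": TCP position; "tool_rot": TCP orientation; "ft_force": force on the tool from outside, world axes, zero at the start; "wrist_torque": the same for the moment, N m; "width": finger opening in m.
Only numpy, scipy, OpenCV 4.12 (cv2) and the standard library are available. Lean on these libraries where they do the work, as an engineer would, in place of code of your own. Each camera call takes 0.05 s, during which the arm holds its last target.

TASK

Set the middle-sized (60 mm) of the three closed culture dishes flat, right way up, on the glass of the blue-light viewer and push it back until you feel it come up against the stop bar at the rear of the glass. Then take the amber cover, which is leaning back open, bring it down to 45 degrees above the glass and hold it there so that I can look at the colonies through it; its hinge is worn and it would fall shut, so finish while still holding it in the gripper. Do not let the cover drop shut, leave the dish against the stop, and leave the other loose things on the bench where they are.

Things in the scene. Friction and masses are not known exactly. Their poses are not given: they have to be found in the camera images.
- dish60_mid (a point): The dish to view: the middle-sized of three closed round culture dishes on the bench to the robot's left, clear plastic over honey-coloured agar, 60 mm diameter, 15 mm high, about 30 g; its lid does not come off. The point is its centre, 7.5 mm above its underside; z is its upright axis.
- viewer: Blue-light viewer: a fixed white housing 245 mm deep (x) by 250 mm wide (y), 62 mm high. The lit glass, level with its top, reaches 168 mm in x and 198 mm in y. Origin under the housing's centre; x points from its front to its rear (away from the robot), z up.
- stop_bar (a point): Stop bar at the rear of the glass: a straight fixed aluminium bar along y, 170 mm long, 10 mm thick, standing 10 mm above the glass. The point is at the middle of its front face, at the height of the glass; x points to the viewer's rear, z up. The glass reaches from here to 161 mm in front. A dish against the bar has its centre 30 mm in front of this point.
- hinge (a point): Middle of the cover's hinge line, at the rear of the viewer, 45 mm behind the stop bar's face and 6 mm above the glass. Same axes as the viewer: x to the rear, y along the hinge line, z up.
- cover (a joint): Angle of the amber cover in rad: 0 lying shut and level over the glass, 0.785 at 45 degrees, 1.57 upright, 1.8 its end stop leaning back. It starts leaning back between 1.6 and 1.8 and stays there if left alone. A worn hinge with a little friction (0.09 N m): brought below about 1.2 and let go, it falls shut under its own weight.
- cover_bar (a point): Middle of the cover's grip bar: round, 12 mm diameter, 112 mm long, parallel to the hinge and 228 mm from it, carried 20 mm clear of the cover's free edge on blocks at its two ends (94 mm free between them). Cover: amber see-through plate 4 mm thick, 216 mm wide, 0.24 to 0.38 kg. x runs from bar to hinge in the plate, y along the bar. The bar may turn between the fingers as the cover swings.
- dish35_mid (a point): Bystander: small closed culture dish, 35 mm diameter, 12 mm high; point at its centre.
- dish90_mid (a point): Bystander: large closed culture dish, 90 mm diameter, 16 mm high; point at its centre.
- tip_box: Bystander: pipette tip box 124 x 84 mm, 70 mm high, right side; origin under its centre.
- counter: Bystander: white tally counter with keys, 110 x 170 mm, 35 mm high, right side; origin under its centre.
- slide_box: Bystander: small blue slide box 85 x 30 mm, 32 mm high, rear left; origin under its centre.
- wash_bottle: Bystander: wash bottle 68 mm diameter, 200 mm high with spout, rear left; origin under its centre.
Things that resemble listed ones, but are neither listed nor needed, are in the scene too. What is shaped like the part that bears dish60_mid but green or pink is not meant.

How it is judged:
By the outcome, as a careful person would: the job done as asked, in the order asked, and still so for the second after the job is handed in, while the arm keeps its last pose, push and grip.
It also fails if it takes over 70 s, if anything falls off the work surface, if the arm or the gripper's body presses on something with over 40 N, if the wrist force passes 120 N, or if a joint passes its speed limit or range.

## Working session

There is one attempt and no reset: what is moved stays moved. The work goes in short steps, Python scripts to look and compute and a tool call to move; the robot and the scene stay as the last step left them, time stands still between calls to the robot, and variables do not carry over. Pictures are saved under pics/ and viewed, and the job is handed in when it is done.

Besides the shell and the picture viewer there is one more tool, called after "Emit:" by a JSON object that holds its "op" and its "data", one argument or row to a line. play_rows: Moves the arm, as the interface text tells. Its arguments: {"type":"object","properties":{"rows":{"type":"array","items":{"type":"array","items":{"type":"array","items":{"type":"number","minimum":-1,"maximum":1}}}},"grip_force":{"type":"number"}},"required":["rows"]}

```bash
ls; mkdir -p pics; cat > h.py <<'E'
import numpy as np,cv2
from cell import ctrl
def K(n):
    p=ctrl.camera_params(n);f=192/np.tan(np.radians(p["vertical_fov"]/2))
    return np.array([[f,0,p["cx"]],[0,f,p["cy"]],[0,0,1]]),np.array(p["dist_coeffs"],float),np.array(p["R"]),np.array(p["t"])
def ray(n,uv):
    k,d,R,t=K(n);q=cv2.undistortPoints(np.array(uv,float).reshape(-1,1,2),k,d).reshape(-1,2)
    D=np.c_[q,np.ones(len(q))]@R;return -R.T@t,D
def plane(n,uv,z):
    o,D=ray(n,uv);return o+D*((z-o[2])/D[:,2])[:,None]
def proj(n,X):
    k,d,R,t=K(n);return cv2.projectPoints(np.array(X,float).reshape(-1,1,3),cv2.Rodrigues(R)[0],t,k,d)[0].reshape(-1,2)
def pts(n,dep,uv):
    o,D=ray(n,uv);u=np.round(uv).astype(int).reshape(-1,2);return o+D*dep[u[:,1],u[:,0]][:,None]
def tri(uv1,uv2):
    o1,d1=ray("scene",[uv1]);o2,d2=ray("top",[uv2]);d1=d1[0];d2=d2[0]
    s=np.linalg.lstsq(np.c_[d1,-d2],o2-o1,rcond=None)[0];a=o1+s[0]*d1;b=o2+s[1]*d2
    return (a+b)/2,np.linalg.norm(a-b)
E
python3 - <<'E'
from h import *
for n in("scene","top"):
    im,d=ctrl.snapshot(n);np.savez(f"{n}0.npz",im=im,d=d)
    cv2.imwrite(f"pics/{n}0.png",cv2.resize(im[...,::-1],(800,600),interpolation=cv2.INTER_CUBIC))
    p=ctrl.camera_params(n);print(n,p["vertical_fov"],p["cx"],p["cy"],p["dist_coeffs"],-np.array(p["R"]).T@p["t"])
print(ctrl.read_state())
E
```

```text
pics
scene 55.79544608829136 253.22159585947261 192.42592854099107 [-0.08244267  0.          0.          0.          0.        ] [0.91874977 0.58755319 0.84851061]
top 45.210103354198495 253.7279498682127 194.1314866958261 [-0.13894355  0.          0.          0.          0.        ] [0.26509169 0.01188874 1.45356388]
{'t': 0.1, 'joint_pos': array([ 1.10179719,  0.4118001 , -0.01271764,  1.59692415,  0.00561141,
        1.13428987, -0.08217844]), 'qd': array([-1.03953685e-03, -1.71226991e-03,  9.92313592e-05, -2.25897213e-03,
       -1.91917854e-03,  4.42471421e-04, -2.18515122e-04]), 'joint_torque': array([ 3.16642196e-03, -5.89100897e+01,  6.44040182e-01, -2.91711652e+01,
       -5.38293261e-02,  1.44267702e-02,  8.58774001e-05]), 'tool_pos': array([ 0.24365667, -0.57511037,  0.24392028]), 'tool_rot': array([-6.66539359e-04,  9.79981351e-01,  1.99088102e-01, -1.89235253e-04]), 'ft_force': array([ 0.68452665, -0.94038446, -0.75402169]), 'wrist_torque': array([ 0.08166263,  0.00810357, -0.01215874]), 'width': 0.08780585225509902}
```

View pics/scene0.png

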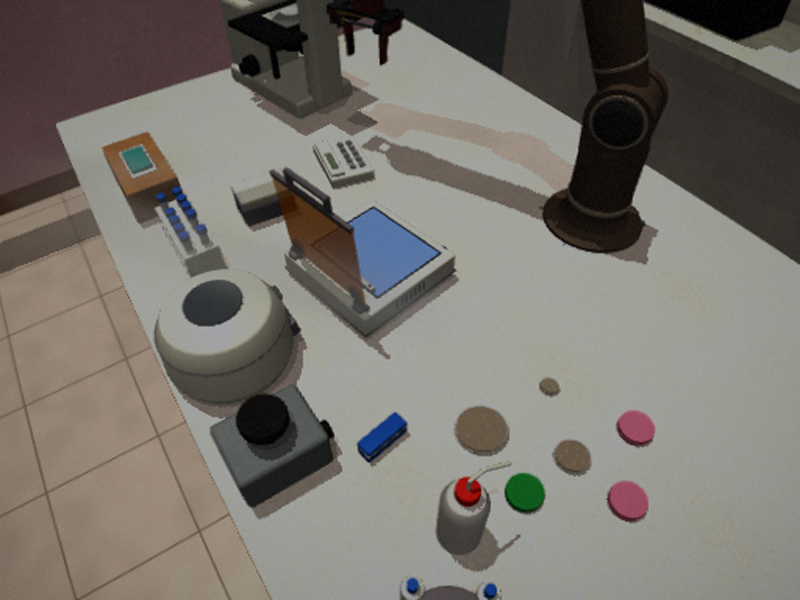

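View pics/top0.png

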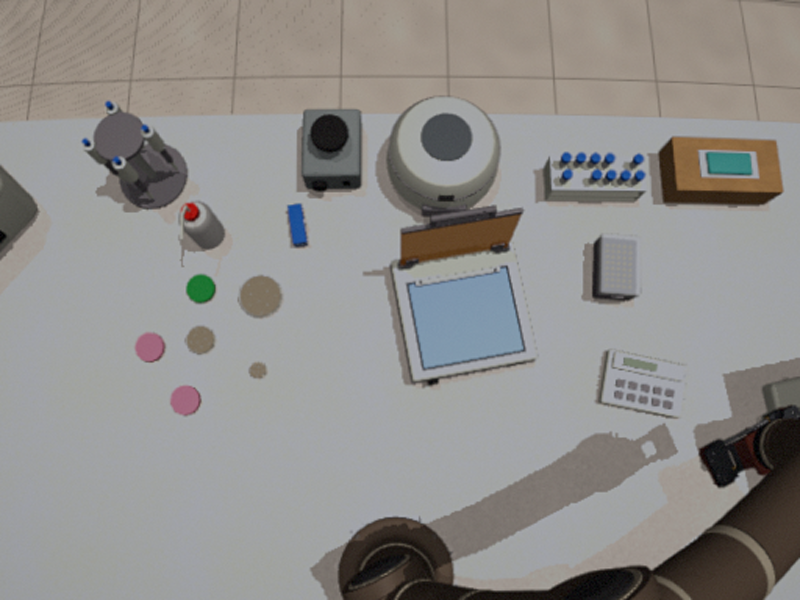

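Three honey-coloured dishes appear in the top view: (260,297) is the largest, (200,340) the middle one and (257,370) the smallest. The green (200,289) and pink (150,347), (185,400) dishes are decoys. The middle one fits, so I'll check it in a crop and measure it.

```bash
python3 - <<'E'
from h import *
A={n:np.load(n+"0.npz") for n in("scene","top")}
for n,(a,b,c,e) in {"top":(75,170,200,265),"scene":(270,230,430,340)}.items():
    im=A[n]["im"];print(n)
    hsv=cv2.cvtColor(im,cv2.COLOR_RGB2HSV)
    m=((hsv[...,0]>8)&(hsv[...,0]<28)&(hsv[...,1]>45)&(hsv[...,2]<190)).astype(np.uint8)
    z=np.zeros_like(m);z[b:e,a:c]=m[b:e,a:c]
    z=cv2.morphologyEx(z,cv2.MORPH_CLOSE,np.ones((3,3),np.uint8))
    for k in cv2.findContours(z,0,2)[0]:
        if cv2.contourArea(k)<20: continue
        (cx,cy),(w,h),an=cv2.fitEllipse(k);P=pts(n,A[n]["d"],np.array([[cx,cy]]))[0]
        print((round(cx,1),round(cy,1)),round(w,1),round(h,1),"depthpt",P.round(4),"plane15",plane(n,[[cx,cy]],.015)[0].round(4),
         "diam", (np.linalg.norm(np.diff(plane(n,k[[k[:,0,0].argmin(),k[:,0,0].argmax()],0],.012),axis=0))).round(4))
c=A["top"]["im"][170:265,75:200,::-1];s=A["scene"]["im"][230:340,270:430,::-1]
cv2.imwrite("pics/crop1.png",np.hstack([cv2.resize(c,(400,304)),cv2.resize(s,(400,304))]))
# viewer crops
c=A["top"]["im"][120:260,235:360,::-1];cv2.imwrite("pics/vt.png",cv2.resize(c,(535,600),interpolation=cv2.INTER_CUBIC))
c=A["scene"]["im"][95:220,165:300,::-1];cv2.imwrite("pics/vs.png",cv2.resize(c,(648,600),interpolation=cv2.INTER_CUBIC))
E
```

```text
top
(164.5, 236.6) 7.5 9.3 depthpt [0.4    0.275  0.0146] plane15 [0.4   0.275 0.015] diam 0.0273
(128.0, 216.9) 15.3 15.9 depthpt [0.4616 0.3921 0.0203] plane15 [0.4623 0.3936 0.015 ] diam 0.0524
(166.3, 188.8) 23.7 24.2 depthpt [0.5522 0.273  0.0175] plane15 [0.5527 0.2734 0.015 ] diam 0.0796
scene
(365.7, 291.4) 18.7 22.8 depthpt [0.4703 0.4017 0.0158] plane15 [0.4699 0.4016 0.015 ] diam 0.0554
(307.6, 274.4) 28.1 31.5 depthpt [0.5588 0.2817 0.0135] plane15 [0.5595 0.2822 0.015 ] diam 0.0808
(351.1, 246.8) 9.2 12.8 depthpt [0.4055 0.282  0.0096] plane15 [0.4088 0.2839 0.015 ] diam 0.0344
```

View pics/crop1.png

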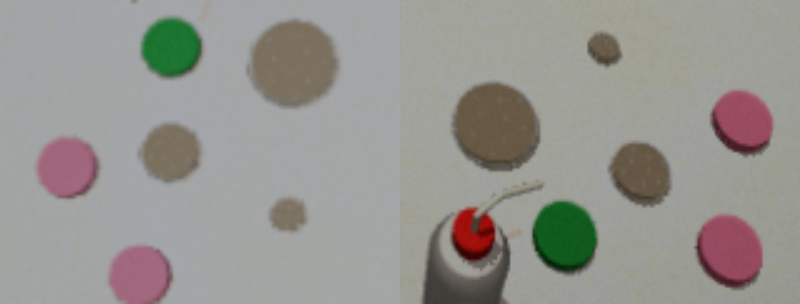

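View pics/vt.png

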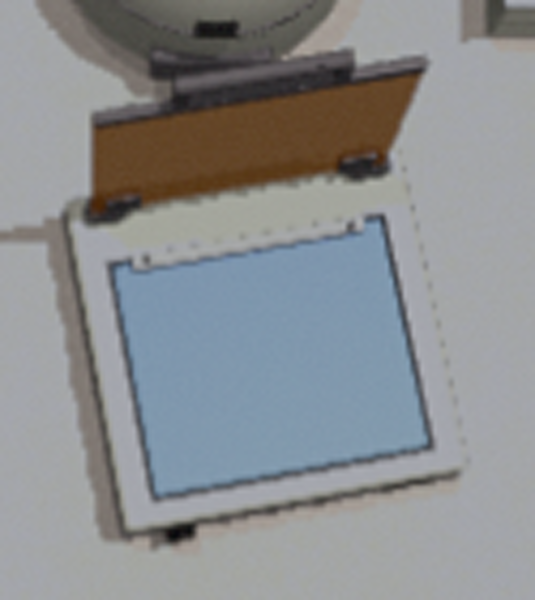

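View pics/vs.png

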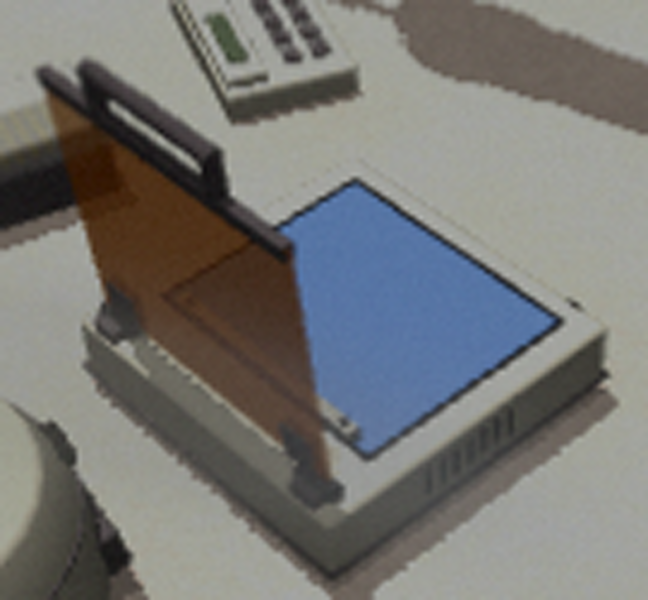

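The crop confirms the middle honey-coloured dish at (170,152) in the left half and (640,172) in the right half. The two views disagree by about 8 mm, so I'll check the calibration against the bench plane, the glass corners and the gripper.

```bash
python3 - <<'E'
from h import *
A={n:np.load(n+"0.npz") for n in("scene","top")}
for n,uvs in {"top":[(60,200),(180,300),(230,260),(350,300),(370,160),(200,220)],"scene":[(250,330),(330,200),(420,330),(420,200),(260,250),(150,100)]}.items():
    P=pts(n,A[n]["d"],np.array(uvs,float));print(n,P.round(4).tolist())
# glass corners
for n in A:
    im=A[n]["im"];hsv=cv2.cvtColor(im,cv2.COLOR_RGB2HSV);m=((hsv[...,0]>98)&(hsv[...,0]<125)&(hsv[...,1]>40)&(hsv[...,2]>110)).astype(np.uint8)
    k=max(cv2.findContours(m,0,2)[0],key=cv2.contourArea);q=cv2.approxPolyDP(k,5,True)[:,0];print(n,cv2.contourArea(k),q.tolist(),plane(n,q.astype(float),.062).round(4).tolist())
    print("glass z",[pts(n,A[n]["d"],np.array([c]))[0].round(4) for c in [k[:,0].mean(0)]])
# gripper tip projection
print("tcp",proj("scene",[.2437,-.575,.222]),proj("top",[.2437,-.575,.222]),"base",proj("top",[0,0,0.]),proj("scene",[0,0,0.]))
# base ring circle
for n in A:
    cv2.imwrite(f"pics/b{n}.png",np.ascontiguousarray(A[n]["im"][...,::-1]))
c=A["top"]["im"][250:384,430:512,::-1];cv2.imwrite("pics/gt.png",cv2.resize(c,(360,590)))
E
```

```text
top [[0.5193, 0.6264, 0.0032], [0.2038, 0.2252, -0.0026], [0.3278, 0.0698, -0.0018], [0.2002, -0.3038, 0.0034], [0.6494, -0.3881, 0.0044], [0.4542, 0.1654, 0.0007]]
scene [[0.7584, 0.3155, 0.0001], [0.333, 0.1159, -0.0029], [0.4253, 0.5462, -0.0008], [0.1015, 0.2755, -0.001], [0.6119, 0.1426, -0.0047], [0.5817, -0.7056, -0.0033]]
scene 1612.5 [[237, 134], [223, 143], [231, 176], [242, 188], [279, 161]] [[0.4417, -0.2447, 0.062], [0.5043, -0.2315, 0.062], [0.561, -0.0872, 0.062], [0.5597, -0.0274, 0.062], [0.4028, -0.0584, 0.062]]
glass z [array([ 0.4773, -0.1199,  0.0615])]
top 3289.5 [[323, 171], [262, 182], [271, 235], [334, 223]] [[0.5984, -0.2211, 0.062], [0.5638, -0.0306, 0.062], [0.3998, -0.0565, 0.062], [0.4353, -0.2497, 0.062]]
glass z [array([ 0.4978, -0.1422,  0.0677])]
tcp [[233.5794426   36.88481421]] [[463.59718322 284.19958087]] base [[252.79567302 367.04927181]] [[377.72439437 139.48129692]]
```

```bash
python3 - <<'E'
from h import *
A={n:np.load(n+"0.npz") for n in("scene","top")}
im=A["scene"]["im"][...,::-1].copy();
c=im[90:175,330:430];c=im[0:60,190:280]
c1=cv2.resize(im[0:60,190:280],(450,300),interpolation=0);c2=cv2.resize(im[100:170,330:430],(430,301),interpolation=0)[:300]
im=A["top"]["im"][...,::-1].copy();c3=cv2.resize(im[250:320,430:512],(350,300),interpolation=0);c4=cv2.resize(im[320:384,200:300],(468,300),interpolation=0)
a=np.hstack([c1,c3]);b=np.hstack([c2[:, :332],c4]);print(a.shape,b.shape);cv2.imwrite("pics/g.png",np.vstack([a,b]))
E
```

```text
(300, 800, 3) (300, 800, 3)
```

View pics/g.png

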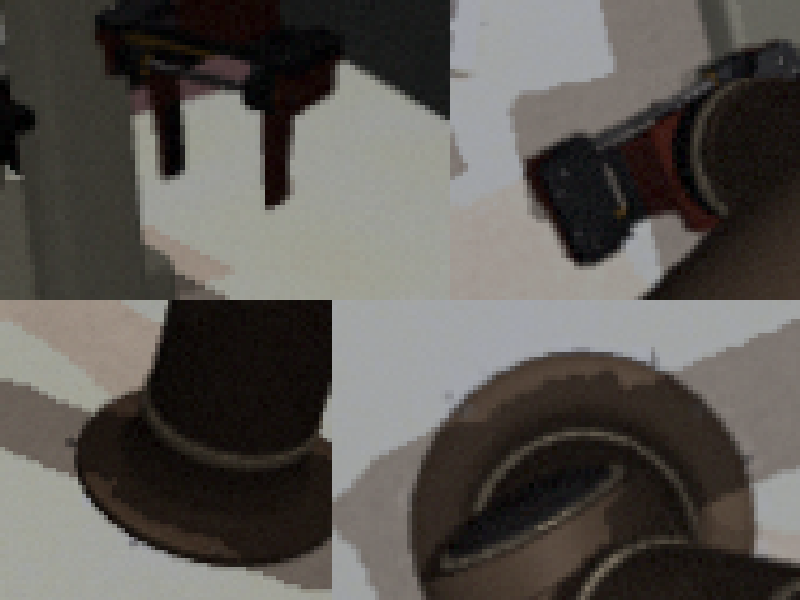

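```bash
python3 - <<'E'
from h import *
A={n:np.load(n+"0.npz") for n in("scene","top")}
for n in A:
    d=A[n]["d"];v,u=np.mgrid[0:384:4,0:512:4];uv=np.c_[u.ravel(),v.ravel()].astype(float)
    P=pts(n,d,uv);k=(d[v,u].ravel()>0)&(abs(P[:,2])<.012)&(P[:,0]<.8)&(P[:,0]>.1)&(abs(P[:,1])<.7);P=P[k]
    c=np.linalg.lstsq(np.c_[P[:,:2],np.ones(len(P))],P[:,2],rcond=None)[0];r=P[:,2]-np.c_[P[:,:2],np.ones(len(P))]@c
    print(n,len(P),c.round(5),r.std())
# common landmarks: slide box blue, green, pinks
def cent(n,lo,hi,box):
    hsv=cv2.cvtColor(A[n]["im"],cv2.COLOR_RGB2HSV);m=cv2.inRange(hsv,lo,hi);z=np.zeros_like(m);a,b,c,e=box;z[b:e,a:c]=m[b:e,a:c]
    for k in cv2.findContours(z,0,2)[0]:
        if cv2.contourArea(k)>60:
            (cx,cy),wh,_=cv2.fitEllipse(k);print(n,(round(cx,1),round(cy,1)),np.round(wh,1),plane(n,[[cx,cy]],.015)[0].round(4),plane(n,[[cx,cy]],.0)[0].round(4))
print("green");cent("top",(50,80,40),(80,255,255),(75,165,200,265));cent("scene",(50,80,40),(80,255,255),(300,280,430,345))
print("pink");cent("top",(150,60,80),(179,255,255),(75,165,150,275));cent("scene",(150,60,80),(179,255,255),(370,240,430,345))
E
```

```text
scene 3828 [ 0.00022 -0.00041 -0.00122] 0.002117339895438409
top 4673 [-0.00055 -0.0004   0.00025] 0.0033088221803019807
green
top (128.0, 184.3) [17.1 17.4] [0.568  0.3982 0.015 ] [0.5712 0.4023 0.    ]
scene (335.4, 314.7) [23.  25.3] [0.5727 0.4037 0.015 ] [0.5665 0.4004 0.    ]
pink
top (118.3, 255.7) [17.9 18.4] [0.3397 0.4197 0.015 ] [0.3405 0.4239 0.    ]
top (95.5, 221.9) [17.5 17.7] [0.4464 0.4983 0.015 ] [0.4483 0.5034 0.    ]
scene (401.7, 319.8) [22.8 26.5] [0.4512 0.5045 0.015 ] [0.4428 0.503  0.    ]
scene (406.9, 272.9) [18.8 24.9] [0.3441 0.426  0.015 ] [0.3338 0.4231 0.    ]
```

Emit:
{"op": "play_rows", "data": {
  "rows": [
    [[0.6,-0.5,0,0,1],[0.7,-0.55,0,0,1],[0.7,-0.55,0,0,1],[0.7,-0.55,0,0,1],[0.7,-0.55,0,0,1],[0.7,-0.55,0,0,1],[0.7,-0.55,0,0,1],[0.7,-0.55,0,0,1]]
  ]
}}

```text
t: 0.77
tool_pos: [0.3788, -0.3277, 0.2445]
tool_rot: [-0.0, 0.98, 0.199, -0.0]
ft_force: [1.2, -0.6, 0.1]
width: 0.0877
```

Emit:
{"op": "play_rows", "data": {
  "rows": [
    [[0.7,-0.55,0,0,1],[0.7,-0.55,0,0,1],[0.7,-0.55,0,0,1],[0.4,-0.85,0,0,1],[0.4,-0.85,0,0,1],[0.4,-0.85,0,0,1],[0.4,-0.85,0,0,1],[0.4,-0.85,0,0,1]]
  ]
}}

```text
t: 1.43
tool_pos: [0.4369, -0.0464, 0.2445]
tool_rot: [0.0, 0.98, 0.199, -0.0]
ft_force: [1.1, -0.1, 0.2]
width: 0.0878
```

Emit:
{"op": "play_rows", "data": {
  "rows": [
    [[0.4,-0.85,0,0,1],[0.4,-0.85,0,0,1],[0.4,-0.85,0,0,1],[0.4,-0.85,0,0,1],[0.4,-0.85,0,0,1],[0.4,-0.85,0,0,1],[0.4,-0.85,0,0,1],[0,0,0,0,1]]
  ]
}}

```text
t: 2.1
tool_pos: [0.4463, 0.2223, 0.2448]
tool_rot: [-0.002, 0.979, 0.203, 0.0]
ft_force: [-0.4, -0.6, 0.5]
width: 0.0881
```

Emit:
{"op": "play_rows", "data": {
  "rows": [
    [[0,0,0.1,-0.0193,1],[0,0,0.1,-0.0193,1],[0,0,0.1,-0.0193,1],[0,0,0.1,-0.0193,1],[0,0,0.1,-0.0193,1],[0,0,0.1,-0.0193,1],[0,0,0.1,-0.0193,1],[0,0,0.1,-0.0193,1]]
  ]
}}

```text
t: 2.77
tool_pos: [0.4475, 0.2143, 0.2122]
tool_rot: [-0.0, 0.772, 0.635, -0.0]
ft_force: [-0.2, -0.0, -0.1]
width: 0.0878
```

Emit:
{"op": "play_rows", "data": {
  "rows": [
    [[0,0,0.1,-0.0193,1],[0,0,0.1,-0.0193,1],[0,0,0.1,-0.0193,1],[0,0,0.1,-0.0193,1],[0,0,0.1,-0.0193,1],[0,0,0.1,-0.0193,1],[0,0,0.1,-0.0193,1],[0,0,0.1,-0.0193,1]]
  ]
}}

```text
t: 3.43
tool_pos: [0.4476, 0.2143, 0.1802]
tool_rot: [-0.0, 0.387, 0.922, -0.0]
ft_force: [1.0, 0.0, -0.7]
width: 0.0879
```

Emit:
{"op": "play_rows", "data": {
  "rows": [
    [[0,0,0.1,-0.0193,1],[0,0,0.1,-0.0193,1],[0,0,0.1,-0.0193,1],[0,0,0.1,-0.0193,1],[0,0,0.1,-0.0193,1],[0,0,0.1,-0.0193,1],[0,0,0.1,-0.0193,1],[0,0,0.1,-0.0193,1]]
  ]
}}

```text
t: 4.1
tool_pos: [0.4476, 0.2142, 0.1482]
tool_rot: [-0.0, -0.088, 0.996, -0.0]
ft_force: [0.2, 0.7, -0.3]
width: 0.0874
```

```bash
cat >> h.py <<'E'
from scipy.spatial.transform import Rotation as Ro
def go(tgt,ang=None):
    s=ctrl.read_state();w,x,y,z=s["tool_rot"];R=Ro.from_quat([x,y,z,w]).as_matrix()
    ja=np.degrees(np.arctan2(R[1,1],R[0,1]))
    print("t",s["t"],"pos",np.round(s["tool_pos"],4),"jaw deg",ja.round(2),"j7",s["joint_pos"][6].round(3),"F",np.round(s["ft_force"],2),"w",round(s["width"],4),"zax",R[:,2].round(4))
    if tgt is not None: print("units",(R.T@(np.array(tgt)-s["tool_pos"])/.04).round(3))
E
python3 - <<'E'
from h import *
go([.465,.398,.1])
E
```

```text
t 4.1 pos [0.4476 0.2142 0.1482] jaw deg 100.05 j7 0.65 F [ 0.21  0.72 -0.35] w 0.0874 zax [-4.e-04 -4.e-04 -1.e+00]
units [-1.231  4.449  1.203]
```

Emit:
{"op": "play_rows", "data": {
  "rows": [
    [[-0.2,0.75,0.2,0,1],[-0.2,0.75,0.2,0,1],[-0.2,0.75,0.2,0,1],[-0.2,0.75,0.2,0,1],[-0.23,0.75,0.2,0,1],[-0.2,0.7,0.2,0,1],[0,0,0,0,1],[0,0,0,0,1]]
  ]
}}

```text
t: 4.77
tool_pos: [0.4649, 0.3997, 0.0996]
tool_rot: [-0.001, -0.086, 0.996, -0.0]
ft_force: [0.1, -0.6, -0.0]
width: 0.0878
```

```bash
python3 - <<'E'
from h import *
go([.465,.398,.1])
L=[]
for n,(a,b,c,e) in {"top":(85,170,185,250),"scene":(290,220,430,325)}.items():
    im,d=ctrl.snapshot(n);L.append(cv2.resize(im[b:e,a:c,::-1],(400,320),interpolation=cv2.INTER_CUBIC))
    P=[[.465,.398,.015]];p=proj(n,P)[0];cv2.circle(L[-1],(int((p[0]-a+.5)*400/(c-a)),int((p[1]-b+.5)*320/(e-b))),3,(0,255,255),1)
cv2.imwrite("pics/a1.png",np.hstack(L))
E
```

```text
t 4.7667 pos [0.4649 0.3997 0.0996] jaw deg 99.88 j7 0.386 F [ 0.05 -0.58 -0.04] w 0.0878 zax [-1.9e-03 -2.0e-04 -1.0e+00]
units [ 0.006 -0.042 -0.009]
```

View pics/a1.png

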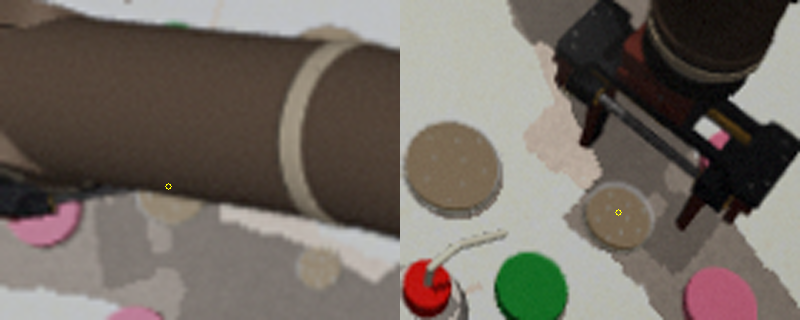

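The scene view shows the dish at (618,215), centred between the fingers, so I'm going down to grip it.

Emit:
{"op": "play_rows", "data": {
  "rows": [
    [[0,-0.03,0.4,0,1],[0,0,0.4,0,1],[0,0,0.4,0,1],[0,0,0.35,0,1],[0,0,0.2,0,1],[0,0,0.08,0,1],[0,0,0,0,1]]
  ],
  "grip_force": 12
}}

```text
t: 5.45
tool_pos: [0.4658, 0.3969, 0.0263]
tool_rot: [-0.001, -0.085, 0.996, -0.0]
ft_force: [-0.6, -0.1, 0.1]
width: 0.0877
```

Emit:
{"op": "play_rows", "data": {
  "rows": [
    [[0,0,0,0,0.5],[0,0,0,0,0.5],[0,0,0,0,0.5],[0,0,0,0,0.5],[0,0,0,0,0.5],[0,0,0,0,0.5],[0,0,0,0,0.5],[0,0,0,0,0.5]]
  ]
}}

```text
t: 6.12
tool_pos: [0.4666, 0.3974, 0.0279]
tool_rot: [0.0, -0.085, 0.996, 0.0]
ft_force: [0.5, -0.4, 4.8]
width: 0.0598
```

Emit:
{"op": "play_rows", "data": {
  "rows": [
    [[0,0,-0.1,0,0.5],[0,0,-0.4,0,0.5],[0,0,-0.6,0,0.5],[0,0,-0.7,0,0.5],[0,0,-0.7,0,0.5],[0,0,-0.6,0,0.5],[0,0,-0.3,0,0.5],[0,0,0,0,0.5]]
  ]
}}

```text
t: 6.78
tool_pos: [0.467, 0.3985, 0.1669]
tool_rot: [0.002, -0.085, 0.996, 0.001]
ft_force: [-0.3, 0.1, -0.3]
width: 0.0594
```

```bash
python3 - <<'E'
from h import *
go([.516,-.136,.15])
im,d=ctrl.snapshot("scene");cv2.imwrite("pics/a2.png",cv2.resize(im[130:330,290:480,::-1],(570,600),interpolation=cv2.INTER_CUBIC))
E
```

```text
t 6.7833 pos [0.467  0.3985 0.1669] jaw deg 99.72 j7 0.439 F [-0.3   0.05 -0.26] w 0.0594 zax [ 0.0036  0.0029 -1.    ]
units [  1.05  -13.377   0.387]
```

View pics/a2.png

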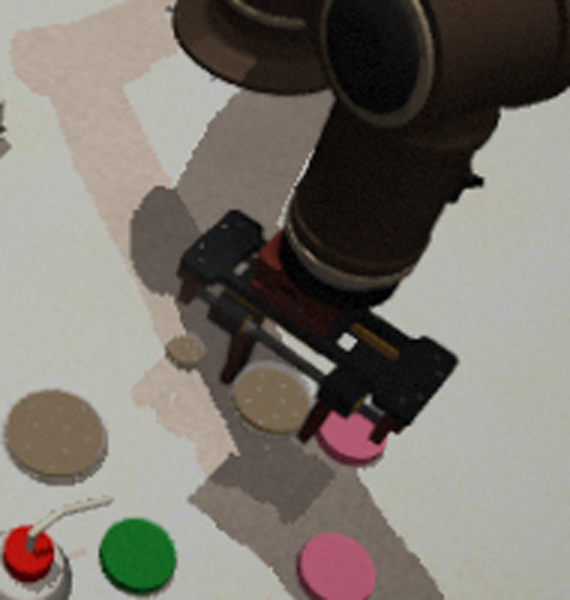

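The dish is held level between the fingertips at (272,398). Now I'll carry it to the viewer.

Emit:
{"op": "play_rows", "data": {
  "rows": [
    [[0.05,-0.4,0,0,0.5],[0.05,-0.7,0,0,0.5],[0.05,-0.8,0,0,0.5],[0.05,-0.8,0,0,0.5],[0.05,-0.8,0,0,0.5],[0.05,-0.8,0,0,0.5],[0.05,-0.8,0,0,0.5],[0.05,-0.8,0,0,0.5]]
  ]
}}

```text
t: 7.5
tool_pos: [0.4895, 0.1597, 0.1617]
tool_rot: [-0.001, -0.085, 0.996, -0.0]
ft_force: [0.3, 0.6, -0.4]
width: 0.0596
```

Emit:
{"op": "play_rows", "data": {
  "rows": [
    [[0.05,-0.8,0,0,0.5],[0.05,-0.8,0,0,0.5],[0.05,-0.8,0,0,0.5],[0.05,-0.8,0,0,0.5],[0.05,-0.8,0,0,0.5],[0.05,-0.7,0,0,0.5],[0.05,-0.5,0,0,0.5],[0,0,0,0,0.5]]
  ]
}}

```text
t: 8.17
tool_pos: [0.5109, -0.0509, 0.1611]
tool_rot: [-0.002, -0.081, 0.997, -0.0]
ft_force: [-0.9, 0.2, -0.3]
width: 0.0595
```

```bash
python3 - <<'E'
from h import *
go([.516,-.136,.11])
E
```

```text
t 8.1667 pos [ 0.5109 -0.0509  0.1611] jaw deg 99.33 j7 1.19 F [-0.87  0.22 -0.28] w 0.0595 zax [-0.0037 -0.0012 -1.    ]
units [ 0.213 -2.119  1.28 ]
```

Emit:
{"op": "play_rows", "data": {
  "rows": [
    [[0,-0.4,0.1,0,0.5],[0.05,-0.5,0.2,0,0.5],[0.05,-0.5,0.3,0,0.5],[0.05,-0.4,0.3,0,0.5],[0.05,-0.3,0.2,0,0.5],[0,0,0.1,0,0.5],[0,0,0,0,0.5],[0,0,0,0,0.5]]
  ]
}}

```text
t: 8.83
tool_pos: [0.518, -0.1283, 0.1154]
tool_rot: [-0.0, -0.085, 0.996, 0.001]
ft_force: [-0.6, 0.0, -0.4]
width: 0.0596
```

```bash
python3 - <<'E'
from h import *
go([.516,-.136,.092])
im,d=ctrl.snapshot("scene");cv2.imwrite("pics/a3.png",cv2.resize(im[80:220,165:315,::-1],(640,597),interpolation=cv2.INTER_CUBIC))
E
```

```text
t 8.8333 pos [ 0.518  -0.1283  0.1154] jaw deg 99.79 j7 1.289 F [-0.65  0.01 -0.35] w 0.0596 zax [-1.0e-04  1.1e-03 -1.0e+00]
units [ 0.082 -0.181  0.584]
```

View pics/a3.png

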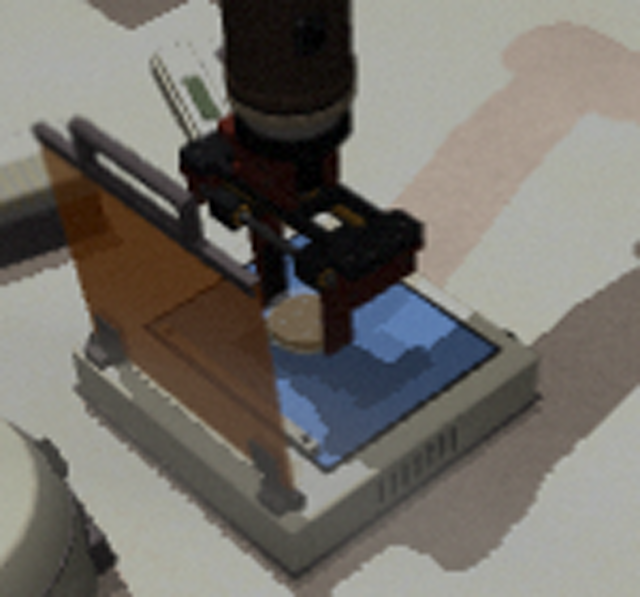

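The dish, at (300,325), is over the glass and clear of the stop bar. I'll lower it gently and watch the force.

Emit:
{"op": "play_rows", "data": {
  "rows": [
    [[0,-0.05,0.2,0,0.5],[0,-0.05,0.15,0,0.5],[0,-0.05,0.1,0,0.5],[0,0,0.05,0,0.5],[0,0,0.04,0,0.5],[0,0,0,0,0.5],[0,0,0,0,0.5]]
  ]
}}

```text
t: 9.47
tool_pos: [0.5191, -0.1354, 0.0939]
tool_rot: [0.0, -0.085, 0.996, 0.0]
ft_force: [0.7, 0.6, 0.0]
width: 0.0596
```

Emit:
{"op": "play_rows", "data": {
  "rows": [
    [[0,0,0.025,0,0.5],[0,0,0.025,0,0.5],[0,0,0,0,0.5]]
  ]
}}

```text
t: 9.72
tool_pos: [0.519, -0.1355, 0.0918]
tool_rot: [0.0, -0.085, 0.996, -0.0]
ft_force: [0.0, 1.1, -0.3]
width: 0.0597
```

Emit:
{"op": "play_rows", "data": {
  "rows": [
    [[0,0,0.025,0,0.5],[0,0,0.025,0,0.5],[0,0,0,0,0.5]]
  ]
}}

```text
t: 9.97
tool_pos: [0.5191, -0.1355, 0.0899]
tool_rot: [0.0, -0.085, 0.996, -0.0]
ft_force: [-0.4, -0.7, 0.3]
width: 0.0598
```

Emit:
{"op": "play_rows", "data": {
  "rows": [
    [[0,0,0.025,0,0.5],[0,0,0,0,0.5],[0,0,0,0,0.5]]
  ]
}}

```text
t: 10.22
tool_pos: [0.5193, -0.1355, 0.0895]
tool_rot: [0.0, -0.085, 0.996, -0.0]
ft_force: [-1.0, -1.4, 5.6]
width: 0.0596
```

Contact with the glass is at TCP z 0.0895. Next I push back towards the stop.

Emit:
{"op": "play_rows", "data": {
  "rows": [
    [[0.06,0,-0.01,0,0.5],[0.1,0,0,0,0.5],[0.1,0,0,0,0.5],[0.1,0,0,0,0.5],[0.06,0,0,0,0.5],[0.03,0,0,0,0.5]]
  ]
}}

```text
t: 10.72
tool_pos: [0.5012, -0.1387, 0.0895]
tool_rot: [0.0, -0.085, 0.996, -0.0]
ft_force: [1.2, -0.4, 3.6]
width: 0.0598
```

Emit:
{"op": "play_rows", "data": {
  "rows": [
    [[0.025,0,0,0,0.5],[0.025,0,0,0,0.5],[0.025,0,0,0,0.5]]
  ]
}}

```text
t: 10.97
tool_pos: [0.4988, -0.1391, 0.0895]
tool_rot: [0.0, -0.085, 0.996, -0.0]
ft_force: [2.2, 0.8, 5.4]
width: 0.0592
```

Tool +x turns out to point forward at this spin, so I reverse the sign.

Emit:
{"op": "play_rows", "data": {
  "rows": [
    [[-0.08,0,-0.01,0,0.5],[-0.12,0,0,0,0.5],[-0.15,0,0,0,0.5],[-0.15,0,0,0,0.5],[-0.15,0,0,0,0.5],[-0.15,0,0,0,0.5],[-0.1,0,0,0,0.5],[-0.05,0,0,0,0.5]]
  ]
}}

```text
t: 11.63
tool_pos: [0.5346, -0.1329, 0.0894]
tool_rot: [-0.002, -0.085, 0.996, -0.0]
ft_force: [-5.4, -0.8, 12.0]
width: 0.0598
```

Emit:
{"op": "play_rows", "data": {
  "rows": [
    [[-0.04,0,0,0,0.5],[-0.04,0,0,0,0.5],[-0.02,0,0,0,0.5]]
  ]
}}

```text
t: 11.88
tool_pos: [0.5381, -0.1323, 0.0895]
tool_rot: [-0.002, -0.085, 0.996, -0.0]
ft_force: [-4.7, -0.6, 11.3]
width: 0.0593
```

Emit:
{"op": "play_rows", "data": {
  "rows": [
    [[0,0,-0.02,0,0.5],[-0.025,0,-0.01,0,0.5],[-0.025,0,0,0,0.5],[-0.02,0,0,0,0.5]]
  ]
}}

```text
t: 12.22
tool_pos: [0.5422, -0.1315, 0.0904]
tool_rot: [-0.0, -0.085, 0.996, 0.0]
ft_force: [0.4, -0.6, -0.6]
width: 0.0597
```

Emit:
{"op": "play_rows", "data": {
  "rows": [
    [[-0.025,0,0,0,0.5],[-0.025,0,0,0,0.5],[-0.02,0,0,0,0.5]]
  ]
}}

```text
t: 12.47
tool_pos: [0.5453, -0.131, 0.0907]
tool_rot: [-0.0, -0.085, 0.996, 0.0]
ft_force: [-0.2, 0.0, -0.1]
width: 0.0593
```

Emit:
{"op": "play_rows", "data": {
  "rows": [
    [[-0.025,0,0,0,0.5],[-0.025,0,0,0,0.5],[-0.02,0,0,0,0.5]]
  ]
}}

```text
t: 12.72
tool_pos: [0.5481, -0.1305, 0.0908]
tool_rot: [0.0, -0.085, 0.996, -0.0]
ft_force: [-0.2, -1.0, 0.3]
width: 0.0592
```

Emit:
{"op": "play_rows", "data": {
  "rows": [
    [[-0.02,0,0.01,0,0.5],[-0.02,0,0,0,0.5],[0,0,0,0,0.5]]
  ]
}}

```text
t: 12.97
tool_pos: [0.5492, -0.1303, 0.0903]
tool_rot: [-0.001, -0.085, 0.996, -0.0]
ft_force: [-1.9, -0.1, 0.6]
width: 0.0598
```

Emit:
{"op": "play_rows", "data": {
  "rows": [
    [[-0.02,0,0,0,0.5],[-0.02,0,0,0,0.5],[0,0,0,0,0.5]]
  ]
}}

```text
t: 13.22
tool_pos: [0.5493, -0.1303, 0.0899]
tool_rot: [-0.002, -0.085, 0.996, -0.0]
ft_force: [-7.7, -1.4, 3.1]
width: 0.0596
```

Emit:
{"op": "play_rows", "data": {
  "rows": [
    [[-0.02,0,0,0,0.5],[-0.02,0,0,0,0.5],[0,0,0,0,0.5]]
  ]
}}

```text
t: 13.47
tool_pos: [0.5498, -0.1302, 0.0897]
tool_rot: [-0.003, -0.085, 0.996, -0.0]
ft_force: [-10.5, -1.2, 5.2]
width: 0.0597
```

Motion has stalled at x≈0.5495 while the push force rose from 0 to 10.5 N, so the dish is against the stop bar. I'll release with the push still on and check.

Emit:
{"op": "play_rows", "data": {
  "rows": [
    [[0,0,0,0,0.8],[0,0,0,0,0.9],[0,0,0,0,1],[0,0,0,0,1],[0,0,0,0,1]]
  ]
}}

```text
t: 13.88
tool_pos: [0.5531, -0.1297, 0.0906]
tool_rot: [0.0, -0.085, 0.996, 0.0]
ft_force: [-0.1, -0.1, -0.7]
width: 0.087
```

```bash
python3 - <<'E'
from h import *
go(None)
im,d=ctrl.snapshot("scene");cv2.imwrite("pics/a4.png",cv2.resize(im[100:210,180:310,::-1],(709,600),interpolation=cv2.INTER_CUBIC))
E
```

```text
t 13.8833 pos [ 0.5531 -0.1297  0.0906] jaw deg 99.72 j7 1.266 F [-0.1  -0.14 -0.66] w 0.087 zax [ 7.e-04  1.e-04 -1.e+00]
```

View pics/a4.png

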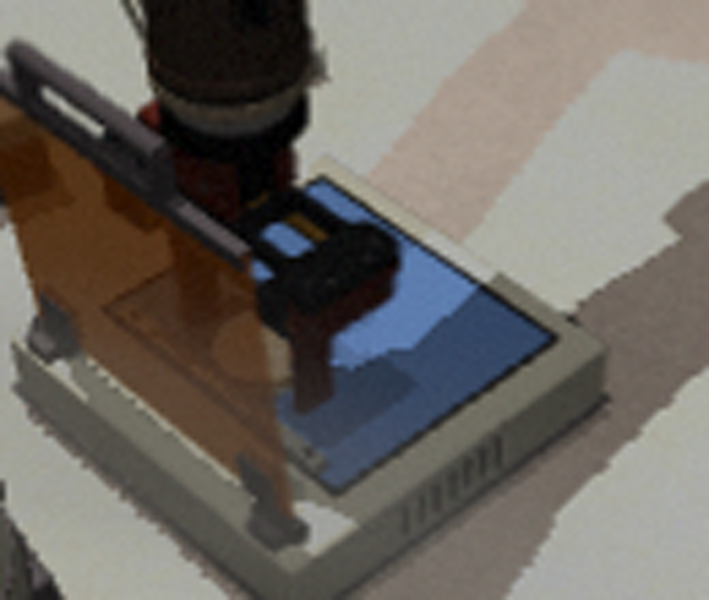

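Emit:
{"op": "play_rows", "data": {
  "rows": [
    [[0,0,-0.2,0,1],[0,0,-0.5,0,1],[0,0,-0.8,0,1],[0.5,0,-0.8,0,1],[0.5,0,-0.8,0,1],[0.5,0,-0.8,0,1],[0.5,0,-0.8,0,1],[0.5,0,-0.8,0,1]]
  ]
}}

```text
t: 14.6
tool_pos: [0.4532, -0.1459, 0.3121]
tool_rot: [-0.0, -0.085, 0.996, -0.0]
ft_force: [-0.2, -1.0, 0.2]
width: 0.0883
```

Emit:
{"op": "play_rows", "data": {
  "rows": [
    [[0.5,0,-0.8,0,1],[0.4,-0.6,-0.5,0,1],[0,-0.8,0,0,1],[0,-0.8,0,0,1],[0,-0.8,0,0,1],[0,-0.4,0,0,1],[0,0,0,0,1]]
  ]
}}

```text
t: 15.18
tool_pos: [0.4413, -0.2902, 0.362]
tool_rot: [0.0, -0.082, 0.997, 0.001]
ft_force: [-1.2, -0.1, -0.2]
width: 0.088
```

```bash
python3 - <<'E'
from h import *
go(None)
L=[]
for n,(a,b,c,e) in {"top":(235,115,355,260),"scene":(160,80,300,220)}.items():
    im,d=ctrl.snapshot(n);np.savez(f"{n}1.npz",im=im,d=d)
    L.append(cv2.resize(im[b:e,a:c,::-1],(400,480),interpolation=cv2.INTER_CUBIC))
cv2.imwrite("pics/a5.png",np.hstack(L))
E
```

```text
t 15.1833 pos [ 0.4413 -0.2902  0.362 ] jaw deg 99.45 j7 1.852 F [-1.24 -0.07 -0.19] w 0.088 zax [ 1.0e-04  1.4e-03 -1.0e+00]
```

View pics/a5.png

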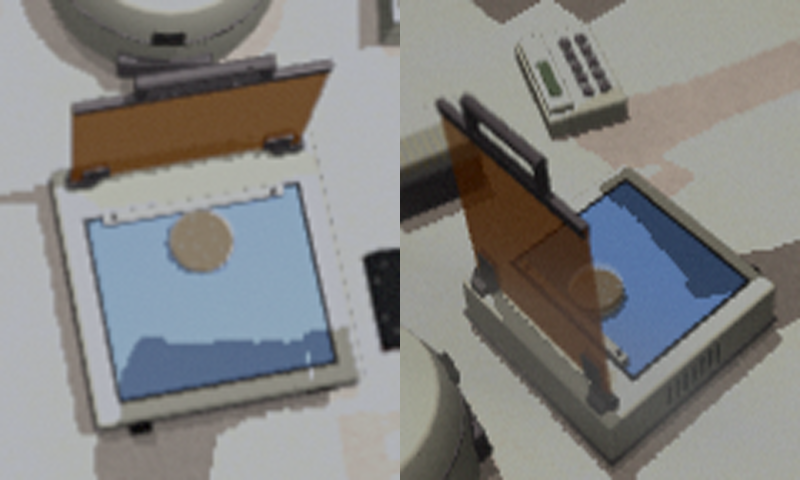

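The dish sits flat with its rear edge at the stop bar: (200,240) in the top half, (597,292) in the scene half. Next I measure the grip bar.

```bash
python3 - <<'E'
from h import *
A={n:np.load(n+"1.npz") for n in("scene","top")}
L=[]
for n,(a,b,c,e) in {"top":(255,125,340,165),"scene":(170,95,240,165)}.items():
    im=A[n]["im"][b:e,a:c,::-1];L.append(cv2.convertScaleAbs(cv2.resize(im,(800,int(800*(e-b)/(c-a))) if n=="top" else (600,600),interpolation=0),alpha=1.8))
    cv2.imwrite(f"pics/bar_{n}.png",L[-1])
    d=A[n]["d"]
# depth->points above z .2 near cover
for n in A:
    v,u=np.mgrid[0:384,0:512];uv=np.c_[u.ravel(),v.ravel()].astype(float);P=pts(n,A[n]["d"],uv)
    yaw=np.radians(10.0);o=np.array([.5785-.0,-.126,0]);ex=np.array([np.cos(yaw),np.sin(yaw),0]);ey=np.array([-ex[1],ex[0],0])
    q=np.c_[(P-o)@ex,(P-o)@ey,P[:,2]];k=(q[:,0]>0)&(q[:,0]<.14)&(abs(q[:,1])<.12)&(q[:,2]>.15)&(q[:,2]<.34)
    print(n,k.sum())
    for zl in np.arange(.16,.33,.01):
        s=k&(q[:,2]>zl)&(q[:,2]<=zl+.01)
        if s.sum(): print(round(zl,3),s.sum(),"x",np.median(q[s,0]).round(4),q[s,0].min().round(3),q[s,0].max().round(3),"y",q[s,1].min().round(3),q[s,1].max().round(3))
E
```

```text
scene 1677
0.16 111 x 0.0507 0.047 0.052 y -0.105 0.112
0.17 100 x 0.0511 0.049 0.053 y -0.103 0.111
0.18 108 x 0.052 0.048 0.053 y -0.104 0.113
0.19 116 x 0.0528 0.051 0.054 y -0.105 0.113
0.2 109 x 0.0535 0.05 0.055 y -0.102 0.113
0.21 116 x 0.0543 0.049 0.056 y -0.106 0.113
0.22 117 x 0.055 0.052 0.057 y -0.104 0.112
0.23 118 x 0.0557 0.053 0.058 y -0.106 0.114
0.24 120 x 0.0564 0.052 0.059 y -0.102 0.113
0.25 84 x 0.0579 0.053 0.061 y -0.103 0.112
0.26 246 x 0.0593 0.052 0.064 y -0.105 0.114
0.27 40 x 0.0589 0.051 0.062 y -0.064 0.1
0.28 24 x 0.0612 0.053 0.064 y -0.057 0.062
0.29 124 x 0.0624 0.053 0.066 y -0.054 0.062
0.3 44 x 0.0597 0.055 0.065 y -0.04 0.059
top 1452
0.16 84 x 0.0463 0.044 0.049 y -0.107 0.109
0.17 82 x 0.047 0.045 0.049 y -0.103 0.109
0.18 83 x 0.0478 0.045 0.05 y -0.107 0.109
0.19 99 x 0.0484 0.047 0.051 y -0.106 0.109
0.2 80 x 0.0495 0.047 0.052 y -0.107 0.109
0.21 102 x 0.05 0.048 0.052 y -0.105 0.109
0.22 93 x 0.0511 0.048 0.053 y -0.103 0.109
0.23 97 x 0.0517 0.049 0.054 y -0.106 0.109
0.24 95 x 0.0524 0.05 0.055 y -0.107 0.109
0.25 37 x 0.0524 0.051 0.054 y -0.102 0.109
0.26 221 x 0.0536 0.049 0.061 y -0.106 0.109
0.27 87 x 0.0543 0.05 0.059 y -0.105 0.109
0.28 9 x 0.0525 0.051 0.053 y -0.054 0.056
0.29 115 x 0.0559 0.051 0.065 y -0.054 0.059
0.3 85 x 0.0572 0.051 0.063 y -0.054 0.055
```

View pics/bar_top.png

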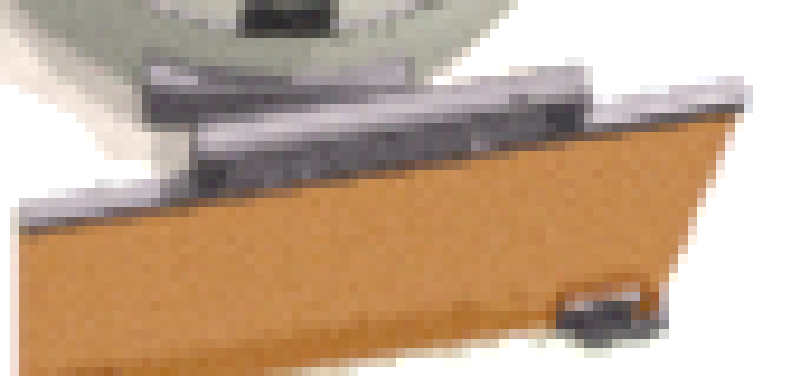

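View pics/bar_scene.png

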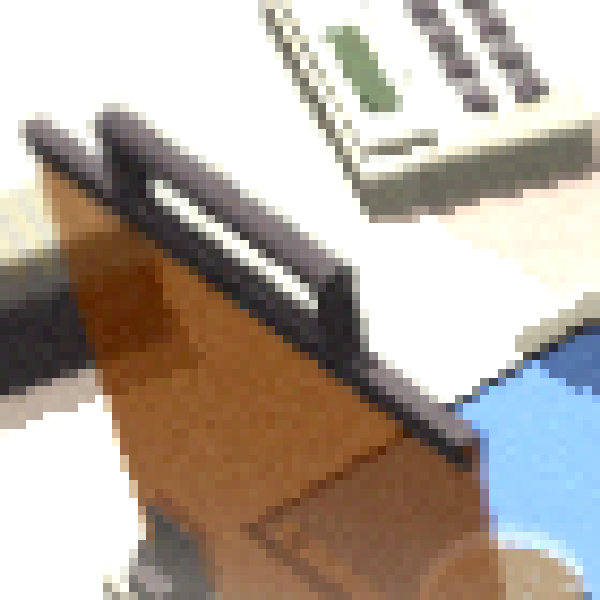

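Emit:
{"op": "play_rows", "data": {
  "rows": [
    [[0,0,0,0.0191,1],[0,0,0,0.0191,1],[0,0,0,0.0191,1],[0,0,0,0.0191,1],[0,0,0,0.0191,1],[0,0,0,0.0191,1],[0,0,0,0.0191,1],[0,0,0,0.0191,1]]
  ]
}}

```text
t: 15.95
tool_pos: [0.442, -0.284, 0.363]
tool_rot: [0.0, 0.386, 0.922, -0.0]
ft_force: [0.5, -0.3, -0.1]
width: 0.0878
```

Emit:
{"op": "play_rows", "data": {
  "rows": [
    [[0,0,0,0.0191,1],[0,0,0,0.0191,1],[0,0,0,0.0191,1],[0,0,0,0.0191,1],[0,0,0,0.0191,1],[0,0,0,0,1]]
  ]
}}

```text
t: 16.45
tool_pos: [0.4421, -0.2842, 0.3631]
tool_rot: [0.0, 0.641, 0.767, -0.0]
ft_force: [0.3, 0.2, 0.3]
width: 0.0879
```

```bash
python3 - <<'E'
from h import *
A={n:np.load(n+"1.npz") for n in("scene","top")}
yaw=np.radians(10.0);o=np.array([.5785,-.126,0]);ex=np.array([np.cos(yaw),np.sin(yaw),0]);ey=np.array([-ex[1],ex[0],0])
for n in A:
    v,u=np.mgrid[0:384,0:512];uv=np.c_[u.ravel(),v.ravel()].astype(float);P=pts(n,A[n]["d"],uv)
    q=np.c_[(P-o)@ex,(P-o)@ey,P[:,2]]
    k=(q[:,0]>.03)&(q[:,0]<.08)&(abs(q[:,1])<.1)&(q[:,2]>.12)&(q[:,2]<.245)
    c=np.linalg.lstsq(np.c_[q[k,1:],np.ones(k.sum())],q[k,0],rcond=None)[0];print(n,"plate x=ay+bz+c",c.round(4),"at .2955",(c[1]*.2955+c[2]).round(4),"at .068",(c[1]*.068+c[2]).round(4))
    k=(q[:,0]>.03)&(q[:,0]<.09)&(abs(q[:,1])<.045)&(q[:,2]>.283)&(q[:,2]<.33);b=q[k]
    c=np.polyfit(b[:,1],b[:,0],1);print(" bar n",k.sum(),"x fit",c.round(4),"z pct",np.percentile(b[:,2],[5,50,90,97]).round(4),"x pct",np.percentile(b[:,0]-c[0]*b[:,1],[5,50,95]).round(4))
go(o+.059*ex+.0015*ey+[0,0,.345])
E
```

```text
scene plate x=ay+bz+c [-0.0019  0.0731  0.0385] at .2955 0.0601 at .068 0.0435
 bar n 128 x fit [-0.0204  0.061 ] z pct [0.2926 0.2986 0.3009 0.3018] x pct [0.0557 0.0617 0.0649]
top plate x=ay+bz+c [-0.0028  0.0784  0.0333] at .2955 0.0565 at .068 0.0386
 bar n 155 x fit [-0.0071  0.057 ] z pct [0.2948 0.2995 0.3035 0.3054] x pct [0.0524 0.0565 0.0629]
t 16.45 pos [ 0.4421 -0.2842  0.3631] jaw deg 10.21 j7 0.448 F [0.29 0.25 0.26] w 0.0879 zax [ 4.e-04 -6.e-04 -1.e+00]
units [3.319 5.533 0.452]
```

Emit:
{"op": "play_rows", "data": {
  "rows": [
    [[0.35,0.6,0,0,1],[0.4,0.65,0,0,1],[0.4,0.7,0,0,1],[0.4,0.7,0,0,1],[0.4,0.7,0,0,1],[0.4,0.7,0,0,1],[0.4,0.7,0,0,1],[0.4,0.6,0,0,1]]
  ]
}}

```text
t: 17.12
tool_pos: [0.6306, -0.1213, 0.3627]
tool_rot: [-0.0, 0.638, 0.77, 0.001]
ft_force: [0.5, -0.2, 0.6]
width: 0.0882
```

```bash
python3 - <<'E'
from h import *
yaw=np.radians(10.0);o=np.array([.5785,-.126,0]);ex=np.array([np.cos(yaw),np.sin(yaw),0]);ey=np.array([-ex[1],ex[0],0])
go(o+.059*ex+.0015*ey+[0,0,.3105])
E
```

```text
t 17.1167 pos [ 0.6306 -0.1213  0.3627] jaw deg 10.71 j7 -0.005 F [ 0.47 -0.19  0.64] w 0.0882 zax [ 4.0e-04  1.1e-03 -1.0e+00]
units [0.144 0.173 1.306]
```

Emit:
{"op": "play_rows", "data": {
  "rows": [
    [[0.14,0.15,0,0,1],[0,0,0.3,0,1],[0,0,0.4,0,1],[0,0,0.35,0,1],[0,0,0.2,0,1],[0,0,0,0,1],[0,0,0,0,1]]
  ]
}}

```text
t: 17.7
tool_pos: [0.6338, -0.1187, 0.3124]
tool_rot: [-0.0, 0.641, 0.768, -0.0]
ft_force: [0.0, 0.3, 0.7]
width: 0.0875
```

```bash
python3 - <<'E'
from h import *
yaw=np.radians(10.0);o=np.array([.5785,-.126,0]);ex=np.array([np.cos(yaw),np.sin(yaw),0]);ey=np.array([-ex[1],ex[0],0])
go(o+.059*ex+.0015*ey+[0,0,.3105])
im,d=ctrl.snapshot("scene");cv2.imwrite("pics/a6.png",cv2.resize(im[60:180,150:270,::-1],(600,600),interpolation=cv2.INTER_CUBIC))
E
```

```text
t 17.7 pos [ 0.6338 -0.1187  0.3124] jaw deg 10.32 j7 -0.039 F [0.04 0.33 0.66] w 0.0875 zax [-5.e-04 -3.e-04 -1.e+00]
units [0.097 0.083 0.048]
```

View pics/a6.png

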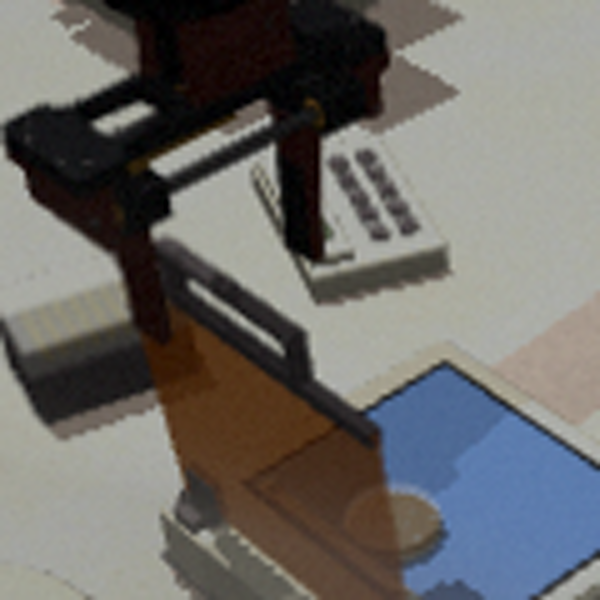

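The fingers straddle the bar, whose middle is at (232,300), with tips at (150,335) and (305,255). Closing.

Emit:
{"op": "play_rows", "data": {
  "rows": [
    [[0.09,0.08,0.05,0,0.6],[0,0,0,0,0.4],[0,0,0,0,0.25],[0,0,0,0,0.15],[0,0,0,0,0.08],[0,0,0,0,0],[0,0,0,0,0],[0,0,0,0,0]]
  ],
  "grip_force": 25
}}

```text
t: 18.42
tool_pos: [0.637, -0.1138, 0.3105]
tool_rot: [0.0, 0.641, 0.768, -0.0]
ft_force: [-0.3, 0.8, -0.5]
width: 0.0382
```

Emit:
{"op": "play_rows", "data": {
  "rows": [
    [[0,0,0,0,0],[0,0,0,0,0],[0,0,0,0,0],[0,0,0,0,0]]
  ]
}}

```text
t: 18.75
tool_pos: [0.637, -0.1137, 0.3104]
tool_rot: [0.0, 0.641, 0.768, 0.0]
ft_force: [0.5, -1.0, 0.3]
width: 0.0111
```

```bash
python3 - <<'E'
from h import *
go(None)
im,d=ctrl.snapshot("scene");cv2.imwrite("pics/a7.png",cv2.resize(im[60:180,150:270,::-1],(600,600),interpolation=cv2.INTER_CUBIC))
E
```

```text
t 18.75 pos [ 0.637  -0.1137  0.3104] jaw deg 10.33 j7 -0.048 F [ 0.55 -0.97  0.33] w 0.0111 zax [ 1.e-04  0.e+00 -1.e+00]
```

View pics/a7.png

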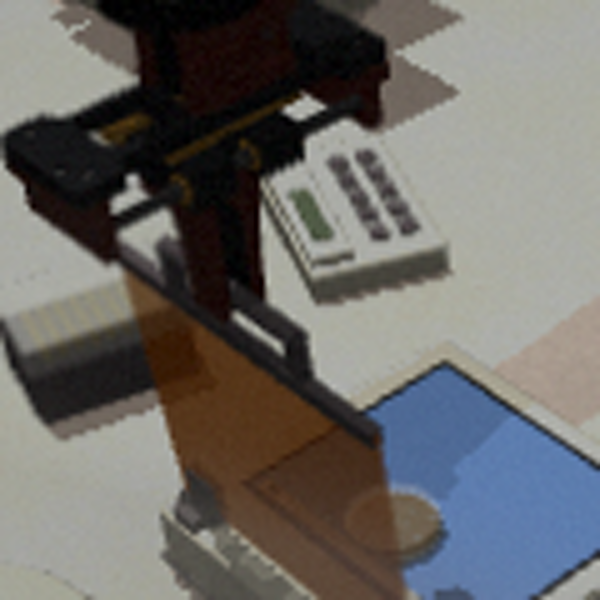

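```bash
python3 - <<'E'
import numpy as np
th=np.linspace(1.645,.785,21)
y=-.228*np.cos(th);z=.228*np.sin(th)
print(np.c_[th[1:],np.diff(y)/.04,-np.diff(z)/.04].round(3).tolist())
print(y[[0,8,16,20]]-y[0],z[[0,8,16,20]]-z[0])
E
```

```text
[[1.602, -0.245, -0.013], [1.559, -0.245, -0.002], [1.516, -0.245, 0.008], [1.473, -0.244, 0.019], [1.43, -0.243, 0.029], [1.387, -0.242, 0.04], [1.344, -0.24, 0.05], [1.301, -0.238, 0.06], [1.258, -0.235, 0.07], [1.215, -0.232, 0.08], [1.172, -0.228, 0.09], [1.129, -0.224, 0.1], [1.086, -0.219, 0.11], [1.043, -0.214, 0.119], [1.0, -0.209, 0.128], [0.957, -0.203, 0.137], [0.914, -0.197, 0.145], [0.871, -0.191, 0.154], [0.828, -0.184, 0.162], [0.785, -0.177, 0.17]]
[ 0.         -0.07767293 -0.14822521 -0.17818744] [ 0.         -0.00762044 -0.04099003 -0.06621644]
```

Emit:
{"op": "play_rows", "data": {
  "rows": [
    [[0,0,0,0,0],[0,0,0,0,0]]
  ]
}}

```text
t: 18.97
tool_pos: [0.637, -0.1137, 0.3105]
tool_rot: [0.0, 0.641, 0.768, 0.0]
ft_force: [0.4, -0.2, 0.1]
width: 0.0112
```

Emit:
{"op": "play_rows", "data": {
  "rows": [
    [[0,-0.1,0,0,0],[0,-0.145,-0.01,0,0],[0,-0.245,-0.002,0,0],[0,-0.245,0.008,0,0],[0,0,0,0,0]]
  ]
}}

```text
t: 19.38
tool_pos: [0.606, -0.119, 0.3109]
tool_rot: [-0.0, 0.641, 0.768, -0.0]
ft_force: [-0.7, 2.6, 1.6]
width: 0.0109
```

```bash
python3 - <<'E'
from h import *
go(None)
E
```

```text
t 19.3833 pos [ 0.606  -0.119   0.3109] jaw deg 10.32 j7 -0.03 F [-0.72  2.65  1.61] w 0.0109 zax [-1.e-03 -4.e-04 -1.e+00]
```

Emit:
{"op": "play_rows", "data": {
  "rows": [
    [[0,-0.244,0.019,0,0],[0,-0.243,0.029,0,0],[0,-0.242,0.04,0,0],[0,-0.24,0.05,0,0],[0,0,0,0,0]]
  ]
}}

```text
t: 19.8
tool_pos: [0.5677, -0.1259, 0.3048]
tool_rot: [-0.001, 0.641, 0.768, -0.001]
ft_force: [-0.8, 4.3, 1.4]
width: 0.0117
```

Emit:
{"op": "play_rows", "data": {
  "rows": [
    [[0,-0.238,0.06,0,0],[0,-0.235,0.07,0,0],[0,-0.232,0.08,0,0],[0,-0.228,0.09,0,0],[0,0,0,0,0]]
  ]
}}

```text
t: 20.22
tool_pos: [0.5306, -0.1328, 0.2921]
tool_rot: [-0.001, 0.641, 0.768, -0.001]
ft_force: [-1.9, 5.5, 0.3]
width: 0.011
```

```bash
python3 - <<'E'
from h import *
go(None)
im,d=ctrl.snapshot("scene");cv2.imwrite("pics/a8.png",cv2.resize(im[60:200,150:290,::-1],(600,600),interpolation=cv2.INTER_CUBIC))
E
```

```text
t 20.2167 pos [ 0.5306 -0.1328  0.2921] jaw deg 10.31 j7 0.037 F [-1.85  5.53  0.33] w 0.011 zax [-3.1e-03 -2.0e-04 -1.0e+00]
```

View pics/a8.png

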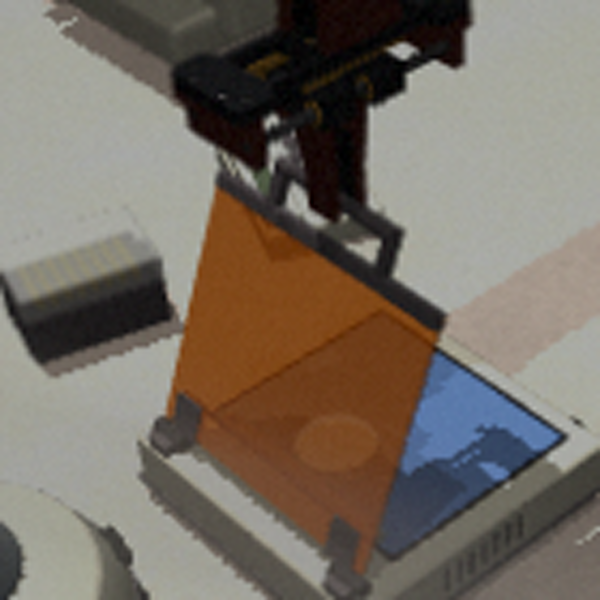

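The cover is following the gripper at about 1.16 rad and the forces are low. Continuing down.

Emit:
{"op": "play_rows", "data": {
  "rows": [
    [[0.02,-0.224,0.1,0,0],[0.01,-0.219,0.11,0,0],[0.01,-0.214,0.119,0,0],[0,-0.209,0.128,0,0],[0,0,0,0,0]]
  ]
}}

```text
t: 20.68
tool_pos: [0.4963, -0.1385, 0.2734]
tool_rot: [-0.001, 0.641, 0.767, -0.001]
ft_force: [0.7, 0.8, -2.2]
width: 0.0114
```

Emit:
{"op": "play_rows", "data": {
  "rows": [
    [[0.01,-0.203,0.137,0,0],[0,-0.197,0.145,0,0],[0,-0.15,0.12,0,0],[0,0,0,0,0],[0,0,0,0,0]]
  ]
}}

```text
t: 21.1
tool_pos: [0.4764, -0.1414, 0.2583]
tool_rot: [-0.0, 0.641, 0.768, -0.001]
ft_force: [-1.0, -4.4, 0.5]
width: 0.0112
```

```bash
cat > ang.py <<'E'
from h import *
import sys
go(None)
yaw=np.radians(10.15);o=np.array([.5785,-.126,0]);ex=np.array([np.cos(yaw),np.sin(yaw),0]);ey=np.array([-ex[1],ex[0],0])
for n in ("scene","top"):
    im,d=ctrl.snapshot(n)
    v,u=np.mgrid[0:384,0:512];uv=np.c_[u.ravel(),v.ravel()].astype(float);P=pts(n,d,uv);P[(d.ravel()<=0)]=0
    q=np.c_[(P-o)@ex,(P-o)@ey,P[:,2]];hsv=cv2.cvtColor(im,cv2.COLOR_RGB2HSV).reshape(-1,3)
    k=(hsv[:,0]>5)&(hsv[:,0]<22)&(hsv[:,1]>120)&(q[:,2]>.1)&(q[:,2]<.27)&(q[:,0]>-.12)&(q[:,0]<.06)&(abs(q[:,1])<.1)
    for _ in range(4):
        A=np.c_[q[k,0]-q[k,0].mean(),q[k,1]-q[k,1].mean(),q[k,2]-q[k,2].mean()];m=q[k].mean(0);nrm=np.linalg.svd(A,full_matrices=False)[2][2]
        k&=abs((q-m)@nrm)<.008
    print(n,k.sum(),"tilt deg",np.degrees(np.arctan2(abs(nrm[0]),abs(nrm[2]))).round(2),"n",nrm.round(3))
    if n=="scene": cv2.imwrite(f"pics/{sys.argv[1]}.png",cv2.resize(im[60:210,150:300,::-1],(600,600),interpolation=cv2.INTER_CUBIC))
E
python3 ang.py a9
```

```text
t 21.1 pos [ 0.4764 -0.1414  0.2583] jaw deg 10.28 j7 0.093 F [-1.   -4.42  0.47] w 0.0112 zax [-1.2e-03 -6.0e-04 -1.0e+00]
scene 2756 tilt deg 50.04 n [0.767 0.001 0.642]
top 773 tilt deg 50.33 n [-0.77  -0.001 -0.638]
```

View pics/a9.png

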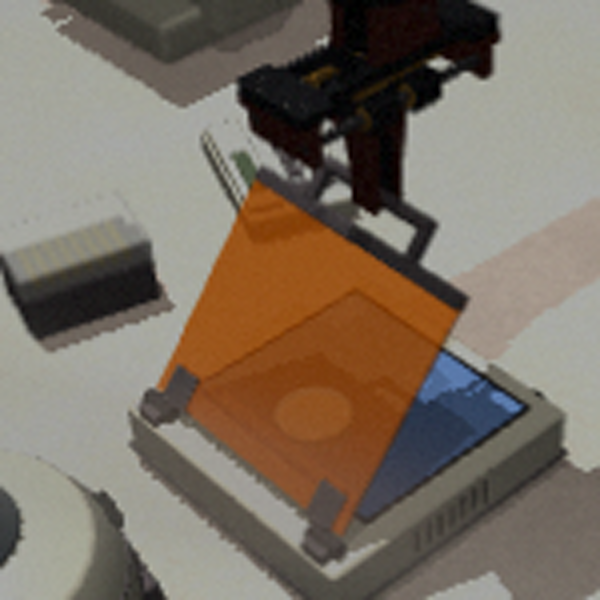

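The plate normal in both views gives about 50.2°, and the drop in the bar's height agrees. It needs 5.2° more.

Emit:
{"op": "play_rows", "data": {
  "rows": [
    [[-0.02,-0.1,0.08,0,0],[0,-0.1,0.09,0,0],[0,-0.1,0.1,0,0],[0,-0.08,0.08,0,0],[0,0,0,0,0],[0,0,0,0,0],[0,0,0,0,0]]
  ]
}}

```text
t: 21.78
tool_pos: [0.462, -0.1439, 0.2446]
tool_rot: [-0.0, 0.641, 0.768, -0.0]
ft_force: [-2.9, -0.9, 1.4]
width: 0.0108
```

```bash
python3 ang.py a10
```

```text
t 21.7833 pos [ 0.462  -0.1439  0.2446] jaw deg 10.34 j7 0.107 F [-2.86 -0.86  1.37] w 0.0108 zax [-8.e-04  5.e-04 -1.e+00]
scene 2697 tilt deg 45.0 n [0.707 0.    0.707]
top 864 tilt deg 45.11 n [-0.708  0.001 -0.706]
```

View pics/a10.png

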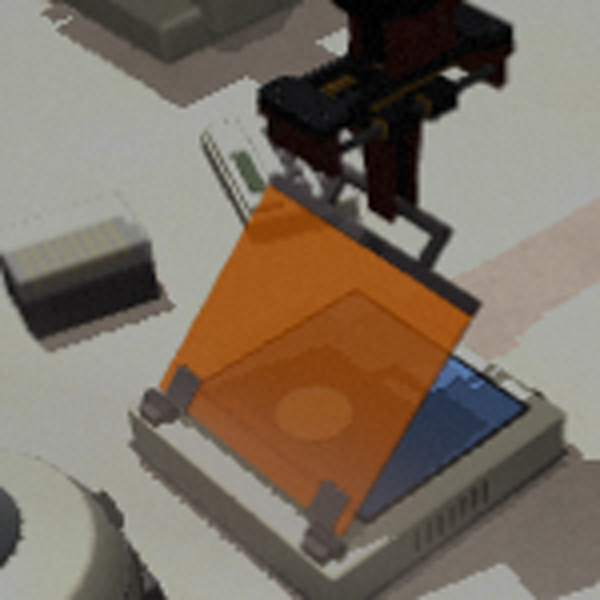

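```bash
python3 - <<'E'
from h import *
im,d=ctrl.snapshot("scene");a=np.load("scene1.npz")["im"]
c=lambda x:cv2.resize(x[145:185,205:255,::-1],(400,320),interpolation=cv2.INTER_CUBIC)
cv2.imwrite("pics/a11.png",np.hstack([c(a),c(im)]))
go(None)
E
```

```text
t 21.9333 pos [ 0.4621 -0.1439  0.2447] jaw deg 10.35 j7 0.107 F [-3.79  0.98  2.61] w 0.0111 zax [-7.e-04  4.e-04 -1.e+00]
```

View pics/a11.png

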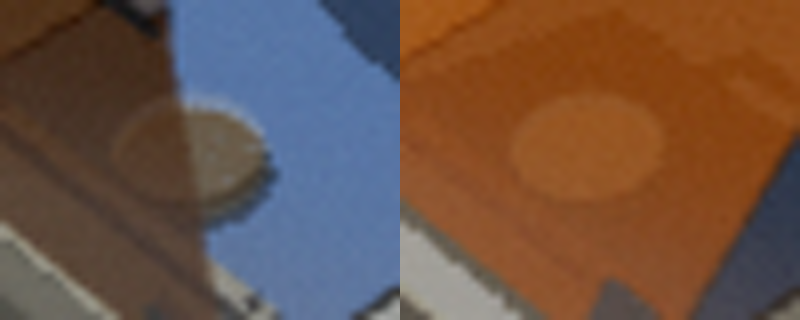

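The dish is at the same pixels before and after the swing, (188,150) and (588,148) with the second picture's 400 px offset. I'm handing in.

```bash
python3 -c "
from h import *
print(ctrl.job_done())"
```

```text
the job is handed in; nothing more can be done
None
```

The 60 mm dish is on the glass against the stop bar, and the gripper is holding the amber cover at 45°. I handed the job in at about 22 s.

- **Dish:** I set it down right way up and pushed it back. It stopped moving while the push force rose from about 0 to 10.5 N, so I took that as contact with the stop. After the cover came down it was still at the same place in the scene picture, so the swing did not move it.
- **Cover:** The plate measured 45.0° in the scene view and 45.1° in the top view, and the gripper height agrees. The grip is set to 25 N and the wrist force is about 5 N.
- **Wrong-way move:** My first push went about 20 mm forward because I had the tool's x direction reversed. The dish stayed on the glass and I then pushed it back to the stop.
- **Disagreements:** The two views gave dish positions up to about 8 mm apart, about 5 mm when taken at the dish's mid-height. The hinge position from the cameras was about 3 mm off the one implied by the stop contact. The grip reads 11 mm on the 12 mm bar.
- **Other things on the bench:** Nothing else was touched as far as the pictures show. I did not re-measure where the other items stand.

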